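Close up the row of succulent packs

TASK

Push the six-cell pack of yellow succulents, which stands apart, through the narrow gap between the two concrete troughs and on until its front edge closes up against the long black flat beyond them, square to it, in the empty place between the two green packs. Push it along the table with the fingers on its black plastic sides: do not lift it, tip it or touch its plants, and leave everything else standing where it is.

Things in the scene. Friction and masses are not known exactly. Their poses are not given: they have to be found in the camera images.
- pack: Loose six-cell pack of black plastic, straight-sided, 92 mm wide (its x), 124 mm long (its y), 58 mm tall, with six golden-yellow rosettes to 73 mm. Origin: centre of its underside. The one to push; 0.3 to 0.65 kg, slides at a few newtons. It starts on the -y side of the troughs, its long side within 27 degrees of the world's y. Two spread fingers pushed flat at one side turn that side flush with them.
- pack_plants: The six golden-yellow rosettes of pack, 39 mm across, fixed on its top, 58 to 73 mm above the table. Not to be touched. Origin: that of pack.
- gap_mid (a point): Middle of the gap between the troughs, at table height. y axis: the way through, from the pack's side towards the flat; x axis: across the gap, away from the robot. The gap is 102 mm wide (51 mm either side along x), 110 mm long (55 mm either way along y, the far trough shifted up to 8 mm along it); its upright corners have a 10 mm radius.
- trough_near: Fixed grey concrete trough on the robot's side of the gap, 200 mm (x) by 110 mm (y) by 66 mm tall, low rosettes in it to 74 mm. Origin: centre of its underside; gap_mid lies 151 mm along its +x.
- trough_far: The same kind of fixed trough on the far side of the gap, parallel to the first. Origin: centre of its underside, 151 mm beyond the line through the gap.
- flat_edge (a point): Middle of the lower front edge of the long black flat, at table height. The flat is fixed, 508 mm long (x), 254 mm deep (+y from here), 60 mm tall, rosettes to 78 mm. Its front runs along x, parallel to the troughs, 200 mm beyond gap_mid; its y axis points from the gap into the flat. The point lies up to 40 mm to either side of the line through the gap.
- row_near: Loose six-cell pack of black plastic, straight-sided, 92 mm wide (its x), 124 mm long (its y), 58 mm tall, with six green rosettes to 73 mm. Origin: centre of its underside. It stands already against the flat behind the near trough, about 125 mm to the robot's side of the line through the gap: a bystander.
- row_far: Loose six-cell pack of black plastic, straight-sided, 92 mm wide (its x), 124 mm long (its y), 58 mm tall, with six green rosettes to 73 mm. Origin: centre of its underside. It stands already against the flat behind the far trough, about 125 mm to the far side of the line through the gap: a bystander.
- clay_a: Loose small terracotta pot with a succulent, 68 mm across, 70 mm tall, a bystander. Origin: centre of its underside.
- clay_b: Loose small terracotta pot with a succulent, 68 mm across, 70 mm tall, a bystander. Origin: centre of its underside.
- white_pot: Loose small white ceramic pot with a succulent, 68 mm across, 66 mm tall, a bystander. Origin: centre of its underside.
- trowel: Loose hand trowel lying flat, wooden handle, steel blade, 240 mm long (along its x, blade to +x), 24 mm tall, a bystander. Origin: underside, mid-length.

How it is judged:
On the way:
1. the yellow pack is in the gap, half-way between the troughs, standing on the table (y of pack in the frame of gap_mid between -0.035 and 0.035 m and x of pack in the frame of gap_mid between -0.012 and 0.012 m and height (world z) of pack below 0.006 m), for 0.05 s.
At the end, for the whole second after the job is handed in: The yellow pack stands at rest on the table, its front within 10 mm of the flat's front, square to it within 0.12 rad, its centre within 22 mm of the line through the gap; the green packs, small pots and trowel are each within 15 mm of where they stood (y of pack in the frame of flat_edge between -0.072 and -0.055 m and x of pack in the frame of gap_mid between -0.022 and 0.022 m and angle between the y axis of pack and the y axis of flat_edge, either way round below 0.12 rad and angle between pack's own z axis and vertical below 0.05 rad and height (world z) of pack below 0.005 m and linear speed of pack below 0.01 m/s and distance of each of row_near, row_far, clay_a, clay_b, white_pot, trowel from where it was at the start of the episode below 0.015 m); the robot touches nothing.
It fails at once if the yellow pack is lifted off the table (height (world z) of pack above 0.012 m).
It fails at once if the yellow pack is tipped (angle between pack's own z axis and vertical above 0.2 rad).
It fails at once if the plants of the yellow pack are touched with more than 1 N (contact force between any of the fingers, the arm and pack_plants above 1 N).
It fails at once if a green pack, a small pot or the trowel is moved more than 15 mm (distance of any of row_near, row_far, clay_a, clay_b, white_pot, trowel from where it was at the start of the episode above 0.015 m).
It also fails if it takes over 72 s, if anything falls off the work surface, if the arm or the gripper's body presses on something with over 40 N, if the wrist force passes 120 N, or if a joint passes its speed limit or range.

ROBOT

A 6-joint arm with a two-finger parallel gripper is mounted at the origin on the work surface. World frame = base frame: x ahead of the robot, y to its left, z up, the work surface at z = 0. Lengths are in m, angles in rad, forces in N, time in s.
With the tool pointing down it reaches from about 0.35 to 0.8 m from the base axis. Payload 7.3 kg.
Tool frame: the origin (TCP) lies between the finger pads; the fingertips stand 25 mm ahead of it and the grasp point (between the pads) lies 6 mm ahead of it (r.tip_extent is the distance from the TCP to the fingertips, in m); z points along the fingers, y is the direction in which the jaws open and shut (so a half turn about z gives the same grasp; the last joint's range is limited). The gripper opens to 85 mm and grips with 20 to 120 N. Pads are 22 mm wide; open, the fingers measure 114 mm over their backs; the gripper's body (76 mm by 85 mm) begins 54 mm behind the grasp point. The pads swing forward as they close: fully open they stand 13 mm farther back than shut.
Start: joints at [-0.146, 0.342, 1.524, -0, 1.275, -0.146], TCP at [0.525, 0, 0.256] pointing down, gripper open.
Joint ranges: [-2.53, 2.53], [-0.77, 2.02], [0.04, 2.7], [-1, 4.14], [0.28, 2.66], [-3.11, 3.11]. Speed limits (rad/s): [2.57, 2.57, 3.14, 3.14, 3.14, 3.14].

INTERFACE

Orientations are given as a unit quaternion [x, y, z, w].
In Python, from workcell import r, command_gripper, optics gives the robot as it stands. The module is installed in compiled form; this text tells all that it offers. Calls block until the motion is done:
- r.reach(position, orientation): joint-space move of the TCP to a pose.
- r.move_straight(position, orientation=None, speed=0.15, max_force=None): straight line of the TCP; orientation=None keeps the orientation; speed is the mean speed in m/s. With max_force (N) it stops when the force on the tool has changed by that much, and returns True; else False.
- r.movej(angles): joint-space move.
- command_gripper(opening, force=None): finger opening in m; force is the grip in N (None keeps the last); returns when the fingers have stopped.
- r.hold(seconds).
- r.solve_ik(position, orientation): joint angles nearest the present ones, or None.
- r.read_state(): the state.
- optics.get_image(name): name is "scene" or "side" or "wrist"; returns (picture, depth): 384x512x3 uint8, red, green, blue; 384x512 float32, m along the optical axis (not along the pixel's ray), 0 where there is no reading.
- optics.camera_model(name): a dict with "K" (3x3 intrinsics, pixels), "R" (3x3) and "t" (3): a world point X has camera coordinates R X + t; the wrist camera has in their place "tool_from_camera" (4x4, takes a point from camera to tool coordinates, whose origin is the TCP and whose axes are the flange's). Camera axes: x right, y down, z forward; pixel columns grow to the right and rows downward; lengths in m; the calibration is good to about 2 mm. A picture is of the moment at which its call begins: read the wrist's pose just before it. camera_model takes no time and is no camera call.
A pose or a line that the arm cannot do raises r.PlanningError and nothing moves.
- r.finish_job(): hands the job in, once; it reports no verdict.
The state is a dict: "time_s": time; "joint_positions": joint angles; "dq": joint speeds; "tau": joint torques, N m; "eef_pos": TCP position; "eef_rot": TCP orientation; "contact_force": force on the tool from outside, world axes, zero at the start; "torque": the same for the moment, N m; "grip_width": finger opening in m.
Only numpy, scipy, OpenCV 4.12 (cv2) and the standard library are available. Lean on these libraries where they do the work, as an engineer would, in place of code of your own. Each camera call takes 0.05 s, during which the arm holds its last target.

## Working session

There is one attempt and no reset: what is moved stays moved. The work goes in short steps, each a Python script; the robot and the scene stay as the last script left them, time stands still between calls to the robot, and variables do not carry over. Pictures are saved under pics/ and viewed, and the job is handed in when it is done.

```bash
mkdir -p pics; ls
python3 - <<'E'
from workcell import r, optics
import cv2, numpy as np
for n in ("scene","side","wrist"):
    p,d=optics.get_image(n); cv2.imwrite(f"pics/{n}0.png",p[:,:,::-1]); np.savez(f"{n}0.npz",p=p,d=d)
    m=optics.camera_model(n); print(n,{k:np.round(v,3).tolist() for k,v in m.items()}, (d>0).mean())
s=r.read_state(); print(s, r.tip_extent)
E
```

```text
pics
scene {'K': [[456.019, 0.0, 253.37], [0.0, 456.019, 191.903], [0.0, 0.0, 1.0]], 'R': [[-0.401, 0.916, -0.013], [0.698, 0.296, -0.652], [-0.594, -0.27, -0.758]], 't': [0.361, -0.293, 1.524]} 0.99603271484375
side {'K': [[435.221, 0.0, 261.953], [0.0, 435.221, 191.81], [0.0, 0.0, 1.0]], 'R': [[0.999, -0.041, 0.004], [-0.025, -0.689, -0.724], [0.033, 0.723, -0.69]], 't': [-0.534, -0.058, 1.239]} 0.9959665934244791
wrist {'K': [[300.97, 0.0, 253.632], [0.0, 300.97, 190.95], [0.0, 0.0, 1.0]], 'tool_from_camera': [[0.0, -0.963, -0.269, 0.067], [1.0, 0.0, -0.0, -0.001], [0.0, -0.269, 0.963, -0.118], [0.0, 0.0, 0.0, 1.0]]} 0.99591064453125
{'time_s': 0.15, 'joint_positions': array([-1.46022454e-01,  3.42561690e-01,  1.52478068e+00,  3.00164145e-05,
        1.27536584e+00, -1.46003258e-01]), 'dq': array([-1.44748104e-03, -2.43109912e-03, -4.28594905e-03,  2.41761300e-06,
       -4.35029504e-04,  6.80618311e-04]), 'tau': array([ 1.24654900e-03, -4.33907533e+01, -2.46148127e+01, -9.02174702e-05,
        5.71925848e-03,  3.60333468e-05]), 'eef_pos': array([5.24746824e-01, 5.60784801e-05, 2.55791996e-01]), 'eef_rot': array([ 7.07116553e-01,  7.07096789e-01, -3.21308105e-04, -4.56162714e-04]), 'contact_force': array([0.29873209, 0.26541243, 0.4751267 ]), 'torque': array([ 0.03377517,  0.0698398 , -0.00048017]), 'grip_width': 0.0854132479920372} 0.025
```

View pics/scene0.png

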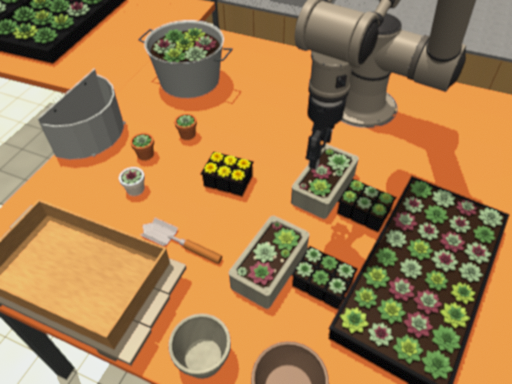

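View pics/side0.png

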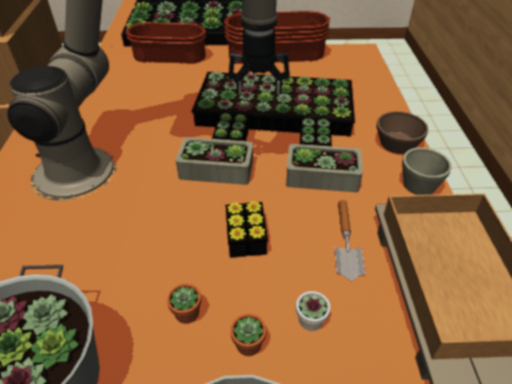

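View pics/wrist0.png

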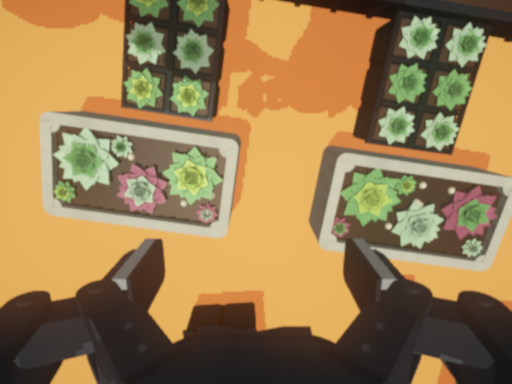

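The pictures show the yellow pack at side (247,228) and scene (228,172). The troughs are at side (215,160) and (324,168), the green packs are behind them, and the flat is beyond. The pots and trowel are clear of the route. Next I back-project the depth.

```bash
cat > h.py <<'E'
import numpy as np, cv2
from scipy.spatial.transform import Rotation as Ro
from workcell import r, optics, command_gripper
def pose(s):
    T=np.eye(4);T[:3,:3]=Ro.from_quat(s['eef_rot']).as_matrix();T[:3,3]=s['eef_pos'];return T
def cloud(n,d,s=None):
    m=optics.camera_model(n);K=m['K']
    v,u=np.mgrid[:384,:512]
    P=np.stack([(u-K[0,2])/K[0,0]*d,(v-K[1,2])/K[1,1]*d,d],-1)
    if n=='wrist':
        T=pose(s)@m['tool_from_camera'];W=P@T[:3,:3].T+T[:3,3]
    else: W=(P-m['t'])@m['R']
    W[d<=0]=np.nan
    return W
E
python3 - <<'E'
from h import *
s=r.read_state()
for n in ("scene","side","wrist"):
    z=np.load(f"{n}0.npz");W=cloud(n,z['d'],s);p=z['p']
    hsv=cv2.cvtColor(p,cv2.COLOR_RGB2HSV)
    X,Y,Z=W[...,0],W[...,1],W[...,2]
    tab=(hsv[...,0]<20)&(hsv[...,1]>150)&(np.abs(Z)<.02)&(X>.3)&(X<.8)&(np.abs(Y)<.4)
    print(n,'table z',np.median(Z[tab]),Z[tab].std())
    # top-down map 2px/mm..1mm/px : x 0.25..0.85, y -0.55..0.5
    im=np.zeros((600,800,3),np.uint8)
    ok=(Z>.045)&(Z<.1)&(X>.2)&(X<.9)&(Y>-.45)&(Y<.45)
    rr=((.9-X[ok])*800).astype(int);cc=((.45-Y[ok])*800).astype(int)
    for a,b,c in zip(rr,cc,p[ok]): 
        if 0<=a<600 and 0<=b<800: cv2.circle(im,(int(b),int(a)),1,c[::-1].tolist(),-1)
    cv2.imwrite(f"pics/top_{n}.png",im)
    # gray rims at z~66
    g=(hsv[...,1]<70)&(hsv[...,2]>90)&(np.abs(Z-.066)<.006)&(X>.2)&(X<.9)&(np.abs(Y)<.4)
    k,lab,st,_=cv2.connectedComponentsWithStats(g.astype(np.uint8))
    for i in range(1,k):
        if st[i,4]>60:
            q=W[lab==i]; print(' rim',st[i,4],q[:,2].mean().round(4),cv2.minAreaRect(q[:,:2].astype(np.float32)*1000))
    y=(hsv[...,0]>20)&(hsv[...,0]<32)&(hsv[...,1]>180)&(hsv[...,2]>150)&(Z>.05)&(Z<.09)&(X>.2)&(X<.9)&(Y<0)
    k,lab,st,ce=cv2.connectedComponentsWithStats(y.astype(np.uint8))
    for i in range(1,k):
        if st[i,4]>20: print(' yel',st[i,4],np.round(ce[i]),np.round(np.nanmean(W[lab==i],0),4))
E
```

```text
scene table z 0.0003585181907471288 0.0026709719609435264
 rim 751 0.0654 ((405.9061584472656, -1.9161376953125), (108.0425796508789, 200.44796752929688), 81.18109893798828)
 rim 194 0.0676 ((374.60699462890625, 301.37872314453125), (49.957916259765625, 48.66619110107422), 42.49733352661133)
 rim 99 0.0662 ((427.14599609375, 237.68836975097656), (42.41634750366211, 46.166107177734375), 26.46110725402832)
 rim 1117 0.0655 ((703.8819580078125, -43.598876953125), (109.5178451538086, 198.97610473632812), 81.70246887207031)
 rim 114 0.0668 ((444.75, 350.6345520019531), (44.72881317138672, 43.004573822021484), 13.568816184997559)
 rim 119 0.0666 ((497.70037841796875, 282.4471130371094), (45.087337493896484, 46.64201354980469), 67.57176208496094)
 rim 168 0.0674 ((546.4012451171875, 217.2058868408203), (44.27859115600586, 43.631961822509766), 63.78512191772461)
 rim 73 0.0682 ((501.8818664550781, 340.9320373535156), (28.113542556762695, 28.007221221923828), 1.4888995885849)
 rim 287 0.0658 ((704.6820068359375, -56.05795669555664), (52.25251770019531, 55.18928909301758), 72.5181655883789)
 r
[... 2886 characters left out ...]
 0.0665 ((711.3410034179688, 43.15886688232422), (34.748138427734375, 37.35829162597656), 74.30754089355469)
 rim 207 0.063 ((385.91607666015625, 28.43206214904785), (21.33778953552246, 20.9686279296875), 35.180660247802734)
 rim 5758 0.0661 ((700.710693359375, -45.5745849609375), (110.69373321533203, 201.27764892578125), 81.59229278564453)
 rim 628 0.0681 ((401.6513366699219, -18.741113662719727), (37.147884368896484, 32.33796310424805), 71.0477066040039)
 rim 1425 0.0665 ((702.4104614257812, -57.20256423950195), (54.173824310302734, 53.085567474365234), 83.63603973388672)
 rim 127 0.0644 ((470.5300598144531, -47.030845642089844), (15.459444046020508, 13.742098808288574), 51.28660583496094)
```

```bash
cat >> h.py <<'E'
def quat(d,t=0.):
    d=np.array([d[0],d[1],0.]);d/=np.linalg.norm(d);up=np.array([0,0,1.])
    z=d*np.sin(t)-up*np.cos(t);x=d*np.cos(t)+up*np.sin(t);y=np.cross(z,x)
    return Ro.from_matrix(np.stack([x,y,z],1)).as_quat()
A=np.deg2rad(-8.4); GX=np.array([np.cos(A),np.sin(A)]); GY=np.array([-np.sin(A),np.cos(A)])
def measure(tag):
    s=r.read_state();p,d=optics.get_image('wrist');cv2.imwrite(f"pics/{tag}.png",p[:,:,::-1]);np.savez(tag+'.npz',p=p,d=d,q=s['eef_rot'],e=s['eef_pos'])
    W=cloud('wrist',d,s);X,Y,Z=W[...,0],W[...,1],W[...,2];hsv=cv2.cvtColor(p,cv2.COLOR_RGB2HSV)
    y=(hsv[...,0]>20)&(hsv[...,0]<32)&(hsv[...,1]>160)&(hsv[...,2]>150)&(Z>.05)&(Z<.09)
    k,lab,st,ce=cv2.connectedComponentsWithStats(y.astype(np.uint8))
    c=[]
    for i in range(1,k):
        if st[i,4]>100:
            q=W[lab==i];(cx,cy),w,_=cv2.minAreaRect(q[:,:2].astype(np.float32)*1000);c.append((cx,cy));print(' yel',st[i,4],np.round(ce[i]),np.round([cx,cy],1),np.round(w,1),q[:,2].mean().round(4))
    g=(hsv[...,1]<90)&(hsv[...,2]>90)&(np.abs(Z-.066)<.005)
    k,lab,st,ce=cv2.connectedComponentsWithStats(g.astype(np.uint8))
    for i in range(1,k):
        if st[i,4]>1500:
            print(' rim',st[i,4],np.round(ce[i]),cv2.minAreaRect(W[lab==i][:,:2].astype(np.float32)*1000))
    # black plastic top 50..60
    b=(hsv[...,2]<70)&(Z>.053)&(Z<.061)&(Y<-.1)
    k,lab,st,ce=cv2.connectedComponentsWithStats(b.astype(np.uint8))
    for i in range(1,k):
        if st[i,4]>600: print(' blk',st[i,4],np.round(ce[i]),cv2.minAreaRect(W[lab==i][:,:2].astype(np.float32)*1000))
    print(s['time_s'],s['eef_pos'],s['contact_force'])
    return c
E
python3 - <<'E'
from h import *
r.reach([0.50,-0.26,0.30],quat(GY)); r.hold(.2)
measure('w1')
E
```

```text
yel 605 [253. 132.] [ 503.8 -220.7] [33.  33.2] 0.0671
 yel 582 [215. 141.] [ 458.  -223.2] [31.8 33. ] 0.0672
 yel 563 [260. 166.] [ 506.4 -262.3] [36.  32.2] 0.067
 yel 515 [223. 174.] [ 461.7 -263.8] [31.  31.6] 0.0673
 yel 528 [266. 198.] [ 508.7 -301.8] [34.1 33.5] 0.067
 yel 489 [231. 205.] [ 464.2 -305.3] [31.5 34.7] 0.0672
1.3833 [ 0.50044022 -0.25862346  0.2999372 ] [-0.83716409 -0.3566142   0.14281111]
```

View pics/w1.png

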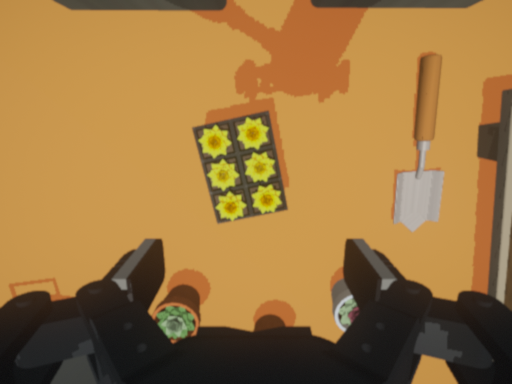

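The wrist view shows the pack at (240,167), yawed about +4°. The pots are at the bottom of the view, and the trowel is on the right at (420,140). Next I find the pot positions, check reach, then square and centre the pack from the robot's side.

```bash
cat >> h.py <<'E'
G0=np.array([.5507,-.0263])
def w(gx,gy,z): return np.r_[G0+gx*GX+gy*GY,z]
def g(p): p=np.asarray(p)[:2]-G0; return np.array([p@GX,p@GY])
E
python3 - <<'E'
from h import *
m=optics.camera_model('side')
for px in ((185,300),(249,333),(313,308),(349,262)):
    K=m['K'];dr=m['R'].T@np.linalg.solve(K,[px[0],px[1],1.]);c=-m['R'].T@m['t'];z=.06 if px[0]!=349 else .01
    print(px,c+dr*(z-c[2])/dr[2])
t=np.deg2rad(10)
for nm,P,d in (('lat0',w(-.135,-.243,.045),GX),('lat1',w(-.04,-.243,.045),GX),('rear0',w(0,-.37,.045),GY),('rearend',w(0,.075,.045),GY)):
    print(nm,P,r.solve_ik(P,quat(d,t)))
E
```

```text
(185, 300) [ 0.36166085 -0.47294631  0.06      ]
(249, 333) [ 0.48763146 -0.54901002  0.06      ]
(313, 308) [ 0.61431326 -0.50080501  0.06      ]
(349, 262) [ 0.72009664 -0.3547191   0.01      ]
lat0 [ 0.38165006 -0.24697197  0.045     ] [-0.81276369  0.47891791  2.08284113  0.24712592  0.45412914  0.68912085]
lat1 [ 0.47563093 -0.26084986  0.045     ] [-0.69148017  0.57859391  1.85020293  0.16769496  0.56952608  0.89107527]
rear0 [ 0.49664928 -0.39233076  0.045     ] [-0.85063489  0.79897684  1.35148346  0.14837787  1.10919625 -0.77806551]
rearend [0.56165623 0.04789542 0.045     ] [-0.14126449  0.65189408  1.68286123  0.23970353  0.82037653 -0.15972562]
```

Run:
```python
from h import *
t=np.deg2rad(10);q=quat(GX,t)
command_gripper(.085)
r.reach(w(-.135,-.241,.16),q)
r.move_straight(w(-.135,-.241,.042),q,speed=.15)
print(r.move_straight(w(-.105,-.241,.042),q,speed=.06,max_force=12))
print(r.read_state()['contact_force'])
print(r.move_straight(w(-.066,-.241,.042),q,speed=.04,max_force=15))
s=r.read_state();print(s['contact_force'],g(s['eef_pos']),s['eef_pos'][2])
c=measure('w2');print([g(np.array(x)/1000)*1000 for x in c])
p,d=optics.get_image('side');cv2.imwrite('pics/s2.png',p[100:330,130:400,::-1].repeat(2,0).repeat(2,1))
```

```text
False
[-0.915818   -0.23540104 -0.23592474]
False
[-0.25229682  0.32858995 -0.49752176] [-0.06573927 -0.24122327] 0.04219332091725824
 yel 7855 [163.  58.] [ 534.4 -236.9] [39.2 37.6] 0.0672
 yel 7760 [284.  58.] [ 529.  -279.5] [38.2 37.7] 0.0672
 yel 7835 [404.  59.] [ 522.2 -320.3] [39.9 38.3] 0.0672
 yel 6903 [167. 192.] [ 488.2 -230.2] [38.9 37.8] 0.0672
 yel 212 [292. 153.] [ 496.5 -276.7] [7.  5.9] 0.0653
 yel 6490 [400. 191.] [ 476.4 -315.1] [37.8 37.7] 0.0674
 yel 5119 [276. 194.] [ 481.1 -267.4] [32.  33.1] 0.0676
 yel 109 [303. 226.] [ 470.  -277.3] [3.6 4.6] 0.0653
 blk 802 [124.  13.] ((549.3644409179688, -227.3233642578125), (15.78857135772705, 18.051082611083984), 82.72779846191406)
 blk 2231 [221.  18.] ((551.448486328125, -259.06298828125), (33.700809478759766, 26.571550369262695), 39.928653717041016)
 blk 6494 [374.  74.] ((502.7096862792969, -304.85968017578125), (64.69574737548828, 87.9454574584961), 81.73834991455078)
 blk 2900 [171. 127.] ((512.30224609375, -234.27505493164062), (40.64216995239258, 55.40818786621094), 76.95897674560547)
 blk 967 [273. 110.] ((517.1070556640625, -275.96820068359375), (40.06068801879883, 19.546175003051758), 81.9765853881836)
 blk 2587 [195. 238.] ((476.659912109375, -236.76699829101562), (56.248924255371094, 24.373510360717773), 82.41307067871094)
5.525 [ 0.45042734 -0.25533212  0.04219332] [-0.25229682  0.32858995 -0.49752176]
[array([  14.64251925, -210.75044113]), array([  15.48403226, -253.64774165]), array([  14.78081608, -294.97685458]), array([ -32.08714718, -210.88370182]), array([ -17.04719605, -255.59604312]), array([ -31.30871825, -296.50640477]), array([ -33.62088766, -248.68655525]), array([ -43.16981467, -260.09122709])]
```

View pics/w2.png

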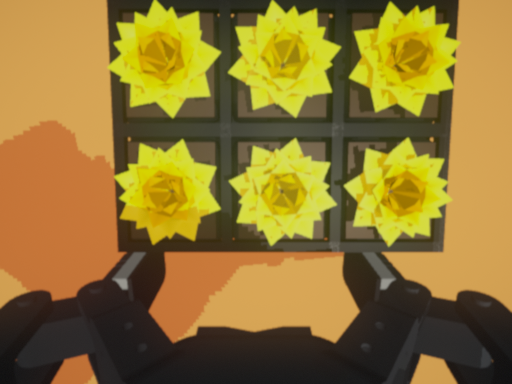

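View pics/s2.png

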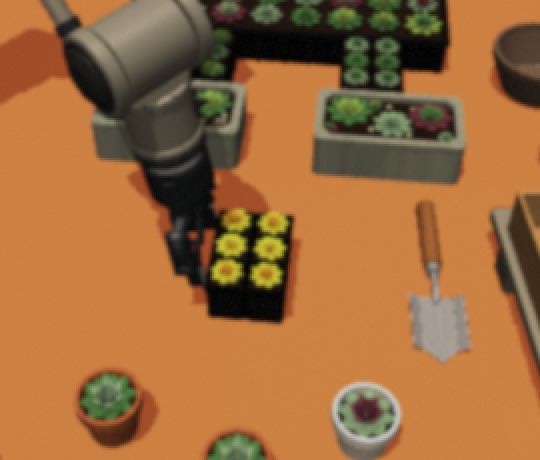

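The pack is now flush with the fingers and square to the gap, with its centre 8.5 mm short of the gap line. I push it the rest of the way and then go to the rear side.

Run:
```python
from h import *
t=np.deg2rad(10);q=quat(GX,t)
r.move_straight(w(-.0570,-.250,.042),q,speed=.03,max_force=15)
r.hold(.2)
s=r.read_state();print(s['contact_force'],g(s['eef_pos']))
r.move_straight(w(-.11,-.250,.042),q,speed=.1)
r.move_straight(w(-.11,-.250,.22),q,speed=.2)
r.reach(w(0,-.36,.22),quat(GY,t)); r.hold(.2)
c=measure('w3');print(np.array([g(np.array(x)/1000)*1000 for x in c]))
```

```text
[-0.52303355 -0.16547911 -0.01580815] [-0.05675713 -0.25015379]
 yel 1103 [231.  54.] [ 498.3 -237.7] [37.  34.8] 0.0668
 yel 1101 [281.  54.] [ 542.4 -243.7] [38.4 35.1] 0.0668
 yel 1045 [231. 100.] [ 490.9 -278.2] [35.4 35.3] 0.0668
 yel 1046 [280. 100.] [ 537.  -284.4] [36.5 35.3] 0.0669
 yel 957 [232. 144.] [ 484.7 -318.6] [35.2 34.5] 0.067
 yel 954 [280. 144.] [ 530.5 -325.1] [34.9 35.4] 0.067
 blk 2396 [258.  92.] ((514.2451782226562, -280.91015625), (119.68177795410156, 88.46768188476562), 82.5615463256836)
9.7333 [ 0.49806384 -0.382197    0.22025761] [ 0.62228202 -0.08271748 -0.25224405]
[[ -20.99995129 -216.7674929 ]
 [  23.56400641 -216.29713263]
 [ -22.40511953 -257.92910268]
 [  24.1507717  -257.33307841]
 [ -22.55489139 -298.78477568]
 [  23.68985784 -298.54031305]]
```

View pics/w3.png

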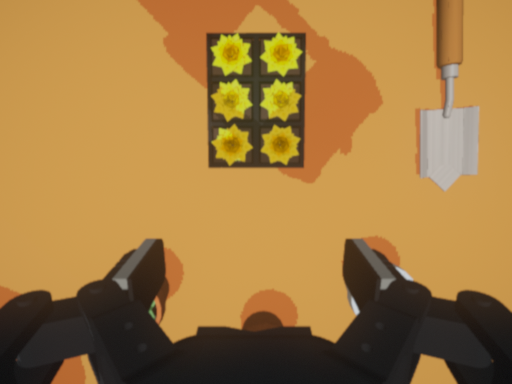

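Pack is centred to 1 mm and square. Now I push from the rear, up to just before the gap, and check there.

Run:
```python
from h import *
t=np.deg2rad(10);q=quat(GY,t)
command_gripper(.055)
print(r.read_state()['grip_width'])
r.move_straight(w(0.0005,-.365,.044),q,speed=.15)
print(r.move_straight(w(0.0005,-.335,.044),q,speed=.06,max_force=12))
print(r.move_straight(w(0,-.205,.044),q,speed=.05,max_force=15))
r.hold(.2)
s=r.read_state();print(s['contact_force'],g(s['eef_pos']),s['eef_pos'][2])
c=measure('w4');print(np.array([g(np.array(x)/1000)*1000 for x in c]))
p,d=optics.get_image('side');cv2.imwrite('pics/s4.png',p[100:330,130:400,::-1].repeat(2,0).repeat(2,1))
```

```text
0.05519667986868216
False
False
[-0.08025562 -1.36959694 -1.1267027 ] [ 2.49668476e-05 -2.05095022e-01] 0.044028832936208476
 yel 110 [179.   3.] [ 509.2 -126.5] [6.6 5.4] 0.0639
 yel 137 [330.   4.] [ 559.8 -133.2] [8.9 6.3] 0.0643
 yel 7502 [192.  75.] [ 509.1 -150.9] [38.2 38. ] 0.0672
 yel 7477 [324.  75.] [ 556.2 -157.6] [39.3 38.5] 0.0671
 yel 6543 [194. 194.] [ 502.8 -194.1] [37.3 37.7] 0.0671
 yel 6717 [321. 193.] [ 549.5 -199.9] [37.9 38.8] 0.0671
 blk 6561 [249.  22.] ((534.4158935546875, -137.6329345703125), (25.993364334106445, 91.6402359008789), 79.85929870605469)
 blk 993 [269. 151.] ((530.3036499023438, -182.29855346679688), (44.64375305175781, 23.30685806274414), 56.50030517578125)
15.1167 [ 0.5207638  -0.22919848  0.04402883] [-0.08025562 -1.36959694 -1.1267027 ]
[[ -26.37052215 -105.18239458]
 [  24.65059245 -104.36990326]
 [ -22.91900762 -129.32122685]
 [  24.58567625 -129.14144996]
 [ -22.9125613  -173.03369426]
 [  24.13034763 -171.90358108]]
```

View pics/w4.png

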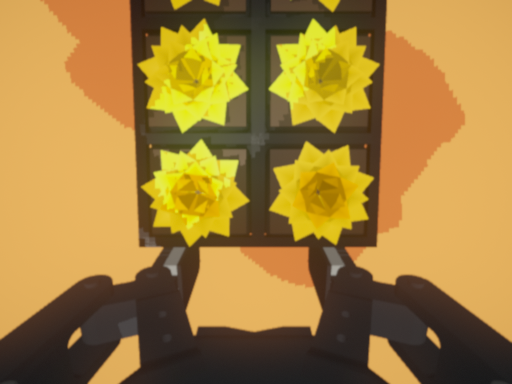

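View pics/s4.png

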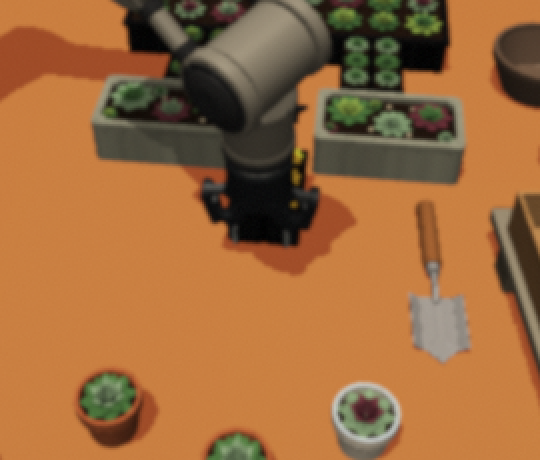

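Run:
```python
from h import *
z=np.load('w4.npz');W=cloud('wrist',z['d'],dict(eef_rot=z['q'],eef_pos=z['e']))
q=W[230:].reshape(-1,3);q=q[q[:,2]>.012]
L=(q[:,:2]-G0)@GX
for a in range(-80,80,10):
    m=(L*1000>=a)&(L*1000<a+10); print(a, m.sum(), q[m,2].min().round(3) if m.any() else None, np.percentile(q[m,2],2).round(3) if m.any() else None)
```

```text
-80 0 None None
-70 870 0.073 0.077
-60 7281 0.066 0.075
-50 2650 0.04 0.049
-40 1948 0.039 0.046
-30 4354 0.023 0.032
-20 3596 0.054 0.058
-10 2794 0.052 0.056
0 3013 0.052 0.057
10 3700 0.054 0.058
20 4113 0.024 0.032
30 1752 0.038 0.042
40 4321 0.054 0.058
50 5961 0.069 0.076
60 292 0.085 0.088
70 0 None None
```

Some finger linkage sits beyond ±51 mm at about 66–75 mm height, too near the trough tops. I narrow the fingers, raise the tool and re-check.

Run:
```python
from h import *
t=np.deg2rad(10);q=quat(GY,t)
r.move_straight(w(0.0007,-.212,.044),q,speed=.05)
command_gripper(.038)
r.move_straight(w(0.0007,-.212,.060),q,speed=.08)
r.hold(.2)
c=measure('w5');print(np.array([g(np.array(x)/1000)*1000 for x in c]))
z=np.load('w5.npz');W=cloud('wrist',z['d'],dict(eef_rot=z['q'],eef_pos=z['e']))
q=W[235:].reshape(-1,3);q=q[q[:,2]>.012]
L=(q[:,:2]-G0)@GX
for a in range(-80,80,10):
    m=(L*1000>=a)&(L*1000<a+10); print(a, m.sum(), q[m,2].min().round(3) if m.any() else None, np.percentile(q[m,2],2).round(3) if m.any() else None)
```

```text
yel 267 [199.   3.] [ 513.9 -126.6] [ 7.1 17.8] 0.0637
 yel 185 [318.   4.] [ 559.7 -132. ] [8.9 8. ] 0.0639
 yel 5786 [199.  69.] [ 508.6 -150.9] [38.4 38.6] 0.067
 yel 5788 [314.  69.] [ 555.4 -157.5] [38.4 38.1] 0.067
 yel 5059 [200. 173.] [ 502.7 -192.8] [38.1 37.6] 0.067
 yel 5313 [311. 172.] [ 549.5 -199.2] [37.8 38.3] 0.0669
 blk 2814 [223.  20.] ((522.6290893554688, -131.2012481689453), (21.716569900512695, 66.07620239257812), 75.4806137084961)
16.3667 [ 0.52026854 -0.236036    0.05980632] [ 0.17523286 -0.5566593  -0.22344586]
[[ -21.77900645 -104.65026114]
 [  24.3725931  -103.19757474]
 [ -23.41440617 -129.39871516]
 [  23.78803327 -129.14546632]
 [ -23.12994896 -171.70548393]
 [  24.05365085 -171.20286136]]
-80 0 None None
-70 160 0.11 0.112
-60 3707 0.084 0.09
-50 6551 0.08 0.088
-40 1449 0.045 0.051
-30 3493 0.045 0.054
-20 4356 0.038 0.047
-10 2472 0.109 0.11
0 2605 0.109 0.11
10 4779 0.038 0.047
20 2789 0.045 0.053
30 1737 0.044 0.056
40 7075 0.08 0.089
50 2957 0.086 0.091
60 56 0.115 0.116
70 0 None None
```

View pics/w5.png

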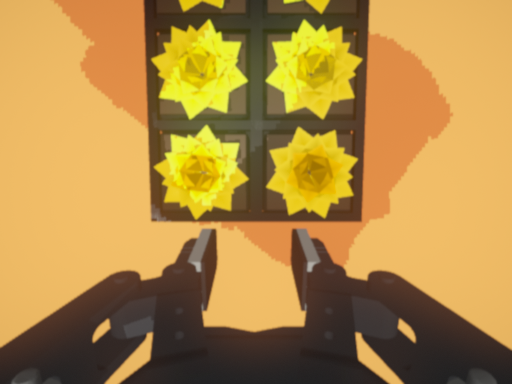

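Linkage beyond ±40 mm now clears at over 80 mm. The pack is centred at +0.4 mm and square. Pushing into the gap.

Run:
```python
from h import *
t=np.deg2rad(10);q=quat(GY,t)
r.move_straight(w(0.0004,-.212,.056),q,speed=.05)
for y in (-.17,-.12,-.07):
    st=r.move_straight(w(0.0004,y,.056),q,speed=.045,max_force=12)
    s=r.read_state();print(st,s['contact_force'].round(2),g(s['eef_pos']).round(4),s['torque'].round(2))
    if st: break
r.hold(.2)
c=measure('w6');print(np.array([g(np.array(x)/1000)*1000 for x in c]))
p,d=optics.get_image('scene');cv2.imwrite('pics/sc6.png',p[120:320,180:460,::-1].repeat(2,0).repeat(2,1))
```

```text
False [-0.14 -0.32 -1.1 ] [ 0.0003 -0.1698] [-0.09  0.02 -0.05]
False [-0.62 -0.99  0.41] [ 0.0003 -0.1199] [-0.06  0.01  0.04]
False [-0.94 -0.61  0.17] [ 0.0003 -0.0698] [-0.12  0.02  0.  ]
 yel 867 [197.   8.] [531.4   9.9] [11.2 24.3] 0.0647
 yel 946 [316.   7.] [580.4   1.6] [10.6 29.8] 0.0647
 yel 6072 [197.  81.] [528.1 -16.1] [39.  38.6] 0.067
 yel 6081 [315.  82.] [575.6 -23.3] [38.1 38.7] 0.067
 yel 5591 [313. 188.] [569.  -64.9] [38.4 38.3] 0.0669
 yel 5244 [198. 189.] [521.6 -58.8] [36.7 37.9] 0.067
 rim 11097 [ 94. 149.] ((472.50115966796875, -25.048431396484375), (91.75425720214844, 55.04347229003906), 81.06903076171875)
 rim 10947 [419. 144.] ((626.4282836914062, -45.895999908447266), (87.64015197753906, 54.92909622192383), 81.78300476074219)
20.4667 [ 0.54081691 -0.09561051  0.05595592] [0.9841829  0.0554491  0.45790025]
[[-24.39846936  33.02189026]
 [ 25.32329206  31.96936562]
 [-23.88573476   6.76431303]
 [ 24.17661565   6.63144498]
 [ 23.70395452 -35.51444375]
 [-24.00109209 -36.39111876]]
```

View pics/w6.png

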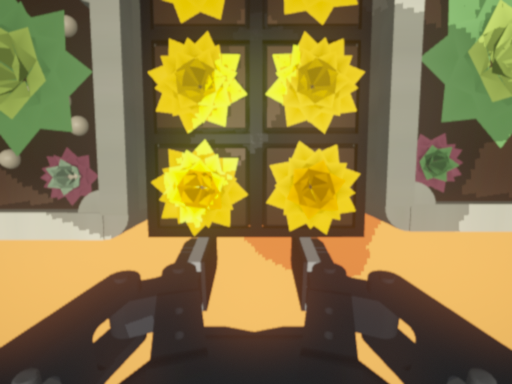

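View pics/sc6.png

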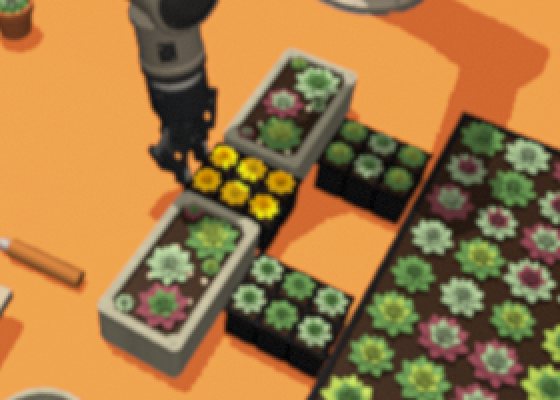

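The pack is in the gap at centre y≈+5 mm, with even clearance both sides at rows 100–200 of the wrist view. I continue to the flat, slowing down with a force stop.

Run:
```python
from h import *
t=np.deg2rad(10);q=quat(GY,t)
ok=True
for y in (-.02,.03,.05):
    st=r.move_straight(w(0.0004,y,.056),q,speed=.045,max_force=12)
    s=r.read_state();print(st,s['contact_force'].round(2),g(s['eef_pos']).round(4))
    if st: ok=False;break
if ok:
    st=r.move_straight(w(0.0004,.072,.056),q,speed=.02,max_force=7)
    s=r.read_state();print(st,s['contact_force'].round(2),g(s['eef_pos']).round(4))
c=measure('w7');print(np.array([g(np.array(x)/1000)*1000 for x in c]))
p,d=optics.get_image('scene');cv2.imwrite('pics/sc7.png',p[120:320,180:460,::-1].repeat(2,0).repeat(2,1))
```

```text
False [-0.04  0.67  0.16] [ 0.0003 -0.0199]
False [ 0.77  0.69 -0.22] [0.0003 0.0301]
False [-1.31 -0.14 -0.95] [0.0003 0.0505]
True [ 0.36 -2.35  2.4 ] [0.0004 0.0624]
 yel 924 [197.   8.] [549.9 140.7] [11.7 25.4] 0.0647
 yel 1038 [316.   8.] [599.8 133. ] [12.2 29.7] 0.0648
 yel 6114 [196.  83.] [547.6 114.1] [37.9 38.1] 0.067
 yel 6195 [314.  83.] [593.9 107. ] [38.9 38.2] 0.0669
 yel 5320 [197. 190.] [541.2  72.3] [37.9 38.3] 0.067
 yel 5605 [312. 189.] [588.   65.2] [38.2 38.5] 0.0669
 rim 1597 [ 11. 104.] ((476.42034912109375, 115.02569580078125), (33.61530303955078, 14.465903282165527), 71.80376434326172)
 rim 2051 [493. 204.] ((656.4290161132812, 48.485496520996094), (35.089847564697266, 18.459102630615234), 85.27046966552734)
 rim 2552 [470. 294.] ((643.26904296875, 12.434183120727539), (14.064330101013184, 43.155364990234375), 79.93473815917969)
 rim 2044 [ 34. 301.] ((469.4360046386719, 35.51390838623047), (11.953583717346191, 36.7095832824707), 82.2374038696289)
24.375 [0.56019963 0.03535058 0.0558028 ] [ 0.36449715 -2.35379869  2.39702343]
[[-25.14404389 165.123183  ]
 [ 25.27737727 164.76662707]
 [-23.54037882 138.40180979]
 [ 23.30635076 138.15114885]
 [-23.82585813  96.14065209]
 [ 23.56402198  95.97459255]]
```

View pics/w7.png

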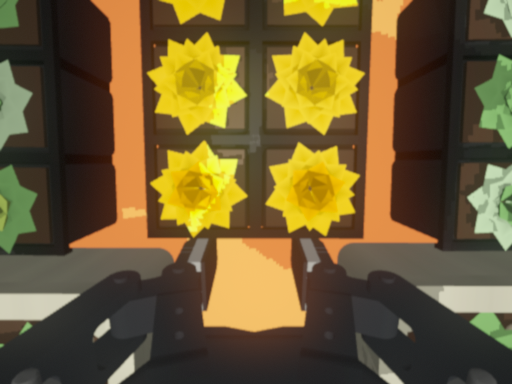

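View pics/sc7.png

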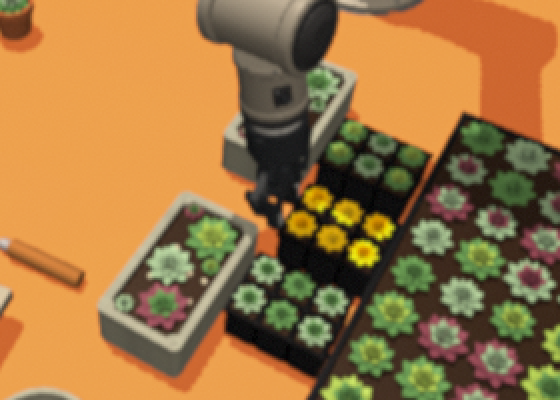

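Contact was felt at the expected place, with pack centre ≈137 mm and front ≈199–200 mm. I back off, rise and verify.

Run:
```python
from h import *
t=np.deg2rad(10);q=quat(GY,t)
r.move_straight(w(0.0004,.035,.056),q,speed=.05)
r.move_straight(w(0.0004,.03,.24),q,speed=.15)
r.reach(w(0.0,.04,.26),quat(GY)); r.hold(.2)
c=measure('w8');print(np.array([g(np.array(x)/1000)*1000 for x in c]))
z=np.load('w8.npz');W=cloud('wrist',z['d'],dict(eef_rot=z['q'],eef_pos=z['e']))
L=np.stack([(W[...,:2]-G0)@GX,(W[...,:2]-G0)@GY],-1)*1000;Z=W[...,2]*1000
for x in (-44,-30,0,30,44,60,-60):
    m=(np.abs(L[...,0]-x)<3)&(L[...,1]>180)&(L[...,1]<225)
    o=np.argsort(L[m][:,1]);print(x,[(int(a),int(b)) for a,b in zip(L[m][o,1],Z[m][o])][::4])
for n in('scene','side'):
    p,d=optics.get_image(n);z0=np.load(n+'0.npz')['p'];cv2.imwrite(f'pics/{n}8.png',p[:,:,::-1])
```

```text
yel 1111 [280.  27.] [599.7 147. ] [36.  34.7] 0.0667
 yel 1082 [231.  27.] [554.  153.3] [35.5 36.1] 0.0669
 yel 1037 [279.  74.] [593.1 106.1] [35.6 36.1] 0.0664
 yel 1014 [232.  74.] [548.1 112.7] [36.3 35.7] 0.0664
 yel 774 [234. 115.] [543.8  74.1] [33.9 32.2] 0.0669
 yel 872 [278. 115.] [587.8  67.4] [32.7 36.7] 0.0666
 rim 6184 [402. 200.] ((701.2603149414062, -45.48960876464844), (110.55998992919922, 201.92422485351562), 81.48915100097656)
 rim 6849 [ 99. 200.] ((400.8570251464844, -4.535270690917969), (110.9460678100586, 201.46429443359375), 81.53868103027344)
27.0333 [0.55599143 0.01256403 0.25884504] [ 0.45257386 -0.04965279  0.25995452]
[[ 23.20023153 178.58401488]
 [-22.96623091 178.19963103]
 [ 22.59923813 137.16764153]
 [-22.92220513 137.11139666]
 [-21.44702492  98.29501535]
 [ 23.00070606  98.13524513]]
-44 [(180, 59), (180, 58), (181, 57), (182, 58), (183, 54), (183, 58), (184, 57), (184, 58), (185, 57), (186, 59), (187, 59), (187, 55), (188, 58), (188, 59), (189, 58), (189, 58), (190, 59), (191, 57), (191, 58), (192, 58), (192, 54), (193, 55), (194, 58), (194, 57),
[... 2371 characters left out ...]
 17), (203, 2), (203, 30), (203, 33), (203, 36), (203, 5), (203, 8), (203, 19), (203, 22), (203, 29), (203, 11), (204, 30)]
-60 [(180, 1), (180, 0), (181, 0), (182, 0), (183, 0), (184, 0), (185, 0), (186, 0), (186, 0), (187, 0), (188, 0), (189, 0), (189, 1), (190, 0), (191, 0), (191, 0), (192, 1), (192, 0), (194, 0), (194, 1), (196, 0), (196, 1), (197, 0), (198, 0), (199, 0), (199, 54), (199, 54), (199, 59), (199, 59), (199, 55), (199, 61), (200, 60), (200, 0), (200, 60), (201, 0), (201, 0), (201, 60), (202, 0), (202, 2), (203, 0), (203, 14), (203, 14), (203, 30), (203, 10), (203, 10), (203, 9), (203, 33), (203, 33), (203, 16), (203, 19), (203, 12), (203, 32), (203, 22), (203, 4), (204, 15)]
```

View pics/w8.png

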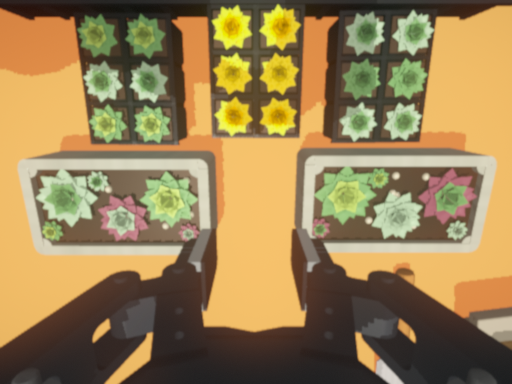

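View pics/side8.png

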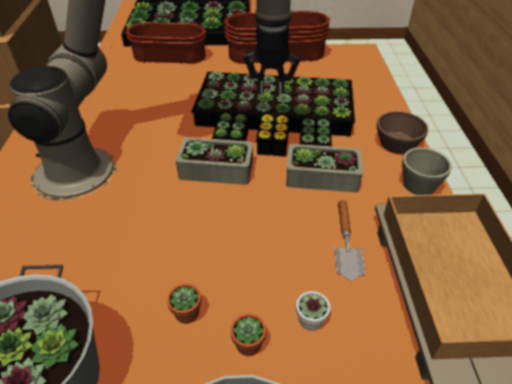

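View pics/scene8.png

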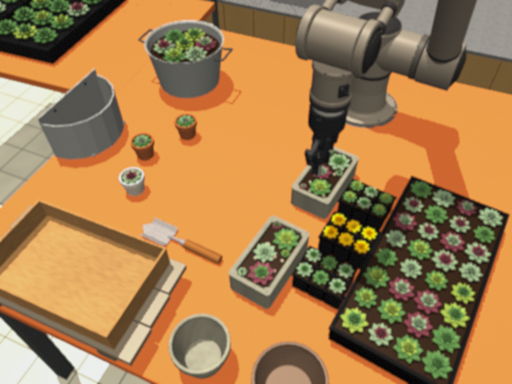

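The pack's black rim runs straight into the flat at ≈199 mm at all five places checked across its width. The pack is centred and square, and the other objects are where they were in the first pictures. Handing in.

```bash
python3 -c "
from workcell import r
print(r.finish_job(), r.read_state()['time_s'])"
```

```text
the job is handed in; nothing more can be done
the job is handed in; nothing more can be done
```

The yellow pack now stands against the long flat between the two green packs, and the job is handed in; the interface gives no verdict. The last clock reading was 27 s of the 72 s allowed.

I squared and centred the pack with spread fingers on its long side. I then pushed it from the rear through the gap until a 7 N force stop at the flat, and backed off.

Last checks:
- **In the gap:** the pack was near the middle, at y ≈ +5 mm, with even clearance on both sides.
- **At the end:** its centre is under 1 mm from the gap line and about 137–138 mm past the gap's middle. It is square to within about 1°, and depth shows no opening between its front and the flat.
- **Bystanders:** the green packs, pots and trowel look unmoved in both fixed views. I compared these by eye only and did not measure them.
- **Disagreements:** the scene and side cameras placed the troughs 3–5 mm away from the wrist camera's reading. I used the wrist camera, and the even clearance in the gap agreed with it.
- **Correction on the way:** just before the gap, the finger linkage would have passed too close to the trough tops. I narrowed the fingers and raised the tool before going in.

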